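Centre the rivet jar on the rocking scale pan and take the weight

ROBOT

A 6-joint arm with a two-finger parallel gripper is mounted at the origin on a cart in front of the work surface, level with it; the furniture and walls round the work are solid. World frame = base frame: x ahead of the robot, y to its left, z up, the work surface at z = 0. Lengths are in m, angles in degrees, forces in N, time in s.
With the tool pointing down it reaches from about 0.4 to 0.825 m from the base axis. Payload 7 kg.
Tool frame: the origin (TCP) lies on the front face of the gripper's body, between the roots of the fingers; the fingertips stand 66 mm ahead of it and the grasp point (between the pads) lies 47 mm ahead of it; z points along the fingers, y is the line along which they close (so a half turn about z gives the same grasp; the last joint's range is limited). The gripper opens to 88 mm and grips with 3 to 60 N. Pads are 19 mm wide; open, the fingers measure 130 mm over their backs; the gripper's body (78 mm by 193 mm) begins 47 mm behind the grasp point.
Start: joints at [-48.638, 20.546, 0.682, 0, -70.136, -16.507], TCP at [0.284, -0.612, 0.292] pointing down, gripper open.
Joint ranges: [-176.03, 176.03], [-82.01, 121.73], [-58.28, 71.71], [-173.87, 95.51], [-174.79, -0.11], [-173.66, 173.66]. Speed limits (degrees/s): [136.94, 136.94, 172.46, 180, 180, 180].

INTERFACE

Orientations are given as [roll, pitch, yaw] about the fixed x, y, z axes, in that order (R = Rz(yaw) Ry(pitch) Rx(roll)).
In Python, from plant import ctrl gives the robot as it stands.
- The arm moves only by the tool send_rows, never from a script. Its argument "deltas" is a list of rows, each a list of 2 entries, a list of its own where there are three numbers: the shift along the tool's x, y, z each as a share of 800 mm, from -1 to 1, then the turn about the tool's z as a share of 90 degrees, from -1 to 1. A call has exactly 5 rows; each row is the pose to reach, as a shift and turn from the pose commanded when the call began, along the tool's axes at that moment; what a row does not reach only later rows make up. A row lasts 1/12 s, in which the tool goes at most 41.7 mm and 7.16 degrees, less where a joint would pass 70% of its speed; a pose out of reach is approached as far as the arm can. A call with a number of a shift or a turn outside -1 to 1 is refused whole. A call with a gripper value outside its range is refused whole. "gripper" is the opening, from 0 (shut) to 1 (fully open), set as the call begins (left out, the last holds). The fingers move at their own pace and stop on an object; the grip force is fixed at half the most. Time passes only in rows, so rows that repeat a pose let the fingers close, or fill a call up. It gives the time, the measured TCP pose, the force, the opening and the grip force at its end, in the units of the state.
- ctrl.get_obs(): the state, without advancing time (a new reading comes with each control period).
- ctrl.snapshot(name): name is "side" or "top"; returns a dict with "color" (384x512x3 uint8, red, green, blue), "vertical_fov" (degrees; the focal length in pixels is half the picture's height over the tangent of half this angle, whatever the lens; pixels are square), "cx", "cy" (the principal point, pixels), "rvec" (rotation vector, rad) and "tvec" (3), from world to camera coordinates, as OpenCV has them. Camera axes: x right, y down, z forward; pixel columns grow to the right and rows downward; lengths in m; the calibration is good to about 2 mm. A picture is of the moment at which its call begins. There is no depth.
- ctrl.close_job(): hands the job in; it is judged then, once.
Trained networks look in a picture, given as the dict that the camera call returned (one of the last four; its "shot" number tells which), for a name from the list of things; names that differ only in an ending like _2 or _b are one class to them, and where a whole thing is asked for, a point or a joint stands for the part that bears it (a point fixed in the world has none). Each returns a list of dicts, best first, with "conf" (0 to 1); they miss things now and then, are a little off and sometimes report something else, mostly with a low value. They report only what shows in the picture. A call takes as long as a camera call. They do not tell look-alikes from the thing itself.
- ctrl.boxes_of(picture, thing): "xy" ([column, row] as shares, 0 to 1, of the picture: columns of its width, rows of its height, amid what is visible of it).
- ctrl.cut_out(picture, thing): "pixels" (384x512 bool, what is visible of it) and "xy" ([column, row] as shares, 0 to 1, of the picture: columns of its width, rows of its height, amid what is visible of it).
The state is a dict: "clock": time; "joint_pos": joint angles; "qvel": joint speeds; "tau": joint torques, N m; "tool_pos": TCP position; "orientation": TCP orientation; "force": force on the tool from outside, world axes, zero at the start; "moment": the same for the moment, N m; "opening": finger opening in m; "gripper_force": force on a finger pad.
Only numpy, scipy, OpenCV 4.12 (cv2) and the standard library are available. Lean on these libraries where they do the work, as an engineer would, in place of code of your own. Each camera call takes 0.05 s, during which the arm holds its last target. There are 200 camera calls.

TASK

The jar of rivets stands off-centre on the small round pan of the bench scale and makes the pan lean. Nudge it gently with the fingertips until it stands centred on the pan, without gripping, lifting, tipping or knocking it off; then, with the fingers off the jar, press the scale's key fully down and let it come up again. Leave the jar centred, and leave the other things where they are.

Things in the scene. Friction and masses are not known exactly. Their poses are not given: they have to be found in the camera images.
- scale: Grey flat bench scale, fixed to the table, 130 mm (its x) by 190 mm (its y), flat top 30 mm above the table. Origin: centre of its underside, on the table; z up; its x points away from the robot, turned by up to 0.5 rad. On its +y half (robot's left) the round pan, its centre at (0, 40) mm; on its -y half a dark display, and behind it the key at (22, -60) mm.
- pan_centre (a point): Centre of the top face of the round steel pan, 52 mm above the table (22 mm above the scale's top). The pan is a disc 64 mm across, 7 mm thick, on a sprung stem: it rocks by up to about 0.08 rad towards an off-centre load, levels itself when the load is centred and does not turn or shift.
- jar_rivets: Jar to centre: clear, pale contents, black lid; 69 mm high, 60 mm across (to a push, a plain 60 mm cylinder all the way up), 0.10 to 0.20 kg. Origin: centre of its underside, z up. Starts 14 to 21 mm off the pan's centre, any direction. Pushed low (up to 25 mm above the pan) it slides against 0.5 to 1.5 N and stays where left; pushed near the lid it tips. Centred, it nearly covers the pan.
- scale_key (a joint): Travel of the scale's round key (24 mm across): 0 up, 0.005 m fully down, where it takes about 4 N; it springs back.
- scale_key_top (a point): Centre of the top of the key; it is pressed straight down.
- jar_eyelets: Bystander: a second jar just like it, 60 mm across, 69 mm high, standing on the table itself. Origin: centre of its underside.
- thread_spool: Bystander: orange thread spool, 58 mm across, 60 mm high, on the table. Origin: centre of its underside.
- tape_black: Bystander: roll of black tape lying flat on the table, 66 mm across, 18 mm high. Origin: centre of its underside.
Not all that is in view belongs to the job. Leave any green or turquoise look-alike of the jar_rivets alone.

How it is judged (in metres and radians):
On the way, in this order (a step that is already met when the one before it is completed fails the run):
1. the jar stands centred on the pan with the fingers off it (horizontal distance between jar_rivets and pan_centre below 0.006 m and angle between jar_rivets's own z axis and vertical below 0.12 rad and contact force between the fingers and jar_rivets below 0.05 N), for 0.3 s.
2. the key is pressed fully down (value of joint scale_key above 0.0042 m), for 0.05 s.
At the end, for the whole second after the job is handed in: The jar stands upright and still on the pan, its centre within 6 mm of the pan's centre, and the key, pressed fully down after the centring, is up again (horizontal distance between jar_rivets and pan_centre below 0.006 m and z of jar_rivets in the frame of pan_centre between -0.004 and 0.004 m and angle between jar_rivets's own z axis and vertical below 0.12 rad and linear speed of jar_rivets below 0.02 m/s and value of joint scale_key below 0.0015 m); the robot touches nothing.
It fails at once if the jar is tipped over (more than 0.3 rad) or falls off the pan (angle between jar_rivets's own z axis and vertical above 0.3 rad or z of jar_rivets in the frame of pan_centre below -0.012 m).
It fails at once if the jar is lifted off the pan (more than 12 mm) (z of jar_rivets in the frame of pan_centre above 0.012 m).
It fails at once if the jar is gripped or pushed hard (over 15 N) (contact force between the fingers and jar_rivets above 15 N).
It fails at once if the key is pressed while the jar is off-centre (value of joint scale_key above 0.003 m and horizontal distance between jar_rivets and pan_centre above 0.007 m).
It fails at once if the other jar, the spool or the tape roll is moved (more than 15 mm) (distance of any of jar_eyelets, thread_spool, tape_black from where it was at the start of the episode above 0.015 m).
It also fails if it takes over 64 s, if anything falls off the work surface, if the arm or the gripper's body presses on something with over 40 N, if the wrist force passes 120 N, or if a joint passes its speed limit or range.

## Working session

There is one attempt and no reset: what is moved stays moved. The work goes in short steps, Python scripts to look and compute and a tool call to move; the robot and the scene stay as the last step left them, time stands still between calls to the robot, and variables do not carry over. Pictures are saved under pics/ and viewed, at most 13 in all, crops included, and the job is handed in when it is done.

Besides the shell and the picture viewer there is one more tool, called after ">>>" by a JSON object that holds its "op" and its "data", one argument or row to a line. send_rows: Moves the arm, as the interface text tells. Shift numbers are shares of 800 mm and turn numbers shares of 90 degrees, none past 1 either way. Its arguments: {"type":"object","properties":{"deltas":{"type":"array","items":{"type":"array"}},"gripper":{"type":"number"}},"required":["deltas"]}

```bash
mkdir -p pics; cat > h.py <<'E'
import numpy as np, cv2
from plant import ctrl
def cam(s):
    h,w=s["color"].shape[:2]; f=h/2/np.tan(np.radians(s["vertical_fov"])/2)
    K=np.array([[f,0,s["cx"]],[0,f,s["cy"]],[0,0,1.]]); R=cv2.Rodrigues(np.array(s["rvec"],float))[0]
    return K,R,np.array(s["tvec"],float).ravel()
def ray(s,px,z):
    K,R,t=cam(s); d=R.T@np.linalg.solve(K,[px[0],px[1],1]); c=-R.T@t
    return c+d*(z-c[2])/d[2]
def proj(s,P):
    K,R,t=cam(s); p=(R@np.asarray(P,float).T).T+t; p=p@K.T; return p[...,:2]/p[...,2:]
def save(s,n): cv2.imwrite(f"pics/{n}.png",s["color"][:,:,::-1])
E
python3 - <<'E'
from h import *
a=[]
for n in("top","side"):
    s=ctrl.snapshot(n); a.append(s["color"])
    print(n,s["shot"],s["vertical_fov"],s["cx"],s["cy"],s["rvec"],s["tvec"], "campos",-cam(s)[1].T@cam(s)[2])
    save(s,n+"0")
    for t in("scale","jar_rivets","scale_key","jar_eyelets","thread_spool","tape_black"):
        for r in ctrl.boxes_of(s,t): 
            p=np.array(r["xy"])*[512,384]; print(t,round(r["conf"],2),p.round(1),ray(s,p,0.03).round(3))
print(ctrl.get_obs())
E
```

```text
top 1 44.82499012244719 253.57573648803634 187.01428657580286 [ 2.18114253 -2.17314863  0.10529307] [-0.01424729  0.5249683   1.11638239] campos [ 0.42096664 -0.00647358  1.15967648]
scale 0.92 [235.6 169.9] [0.566 0.032 0.03 ]
jar_rivets 0.8 [297.8 164.3] [ 0.581 -0.12   0.03 ]
jar_rivets 0.56 [152.8 151.8] [0.61  0.235 0.03 ]
scale_key 0.65 [253.3 163.2] [ 0.583 -0.011  0.03 ]
jar_eyelets 0.73 [123.  204.7] [0.48  0.304 0.03 ]
thread_spool 0.78 [368.1 173.9] [ 0.558 -0.292  0.03 ]
thread_spool 0.42 [363.1 229.7] [ 0.422 -0.278  0.03 ]
tape_black 0.68 [363.2 231.1] [ 0.418 -0.278  0.03 ]
side 2 55.74371096519756 250.98417714469252 188.34194500028488 [ 0.04525845 -2.82472879  1.29971834] [0.55422562 0.04340901 0.9806121 ] campos [0.51397397 0.73773239 0.67987656]
scale 0.88 [247.6 221.4] [0.558 0.106 0.03 ]
jar_rivets 0.96 [301.7 188.9] [ 0.416 -0.021  0.03 ]
jar_rivets 0.95 [246.2 161.8] [ 0.574 -0.143  0.03 ]
jar_rivets 0.89 [218.2 258.7] [0.619 0.224 0.03 ]
jar_rivets 0.64 [241.6 191.3] [ 0.58  -0.008  0.03 ]
jar_eyelets 0.36 [297.  141.7] [ 0.416 -0.255  0.03 ]
tape_black 0.76 [294.9 143.3] [ 0.423 -0.245  0.03 ]
{'clock': 0.7, 'joint_pos': array([-4.86380365e+01,  2.05423145e+01,  6.81956946e-01, -3.12536579e-03,
       -7.01385168e+01, -1.65067047e+01]), 'qvel': array([ 0.06911944, -0.0362379 ,  0.00902299, -0.02863143,  0.08684754,
        0.00919029]), 'tau': array([-1.60532613e-05, -5.82160664e+01,  2.93249738e+01,  7.00133443e+00,
        1.25501765e-02, -5.22482367e-05]), 'tool_pos': array([ 0.28368902, -0.61243693,  0.29219709]), 'orientation': array([-1.79999756e+02,  3.13814941e-03, -1.55145803e+02]), 'force': array([-0.43624789,  0.65002749,  0.20222383]), 'moment': array([-0.00716773,  0.0419068 , -0.0225356 ]), 'gripper_force': 0.0, 'opening': 0.08770633800395938}
```

View pics/top0.png

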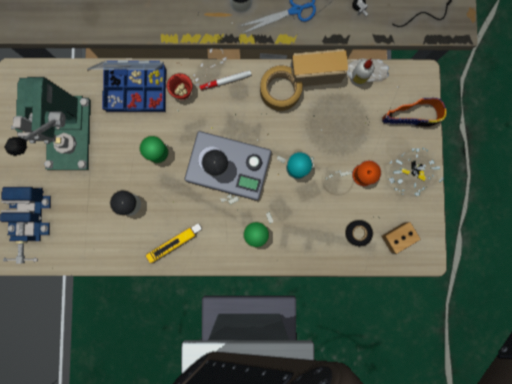

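View pics/side0.png

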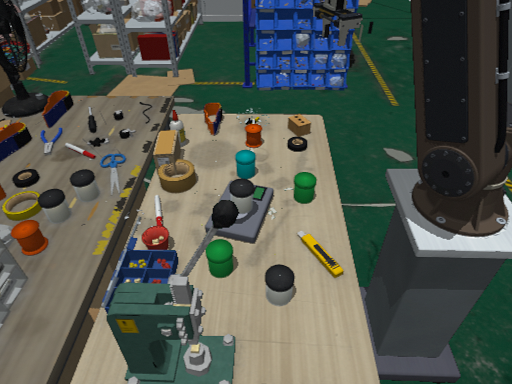

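Top: the jar on the pan has its black lid at about (215,162), the key is at (254,162) and the display at (247,184). Green and turquoise look-alikes stand nearby. Next: zoom in on the scale.

```bash
python3 - <<'E'
from h import *
s=ctrl.snapshot("top")
m=ctrl.cut_out(s,"scale")[0]["pixels"]
cs,_=cv2.findContours(m.astype(np.uint8),cv2.RETR_EXTERNAL,cv2.CHAIN_APPROX_NONE)
c=max(cs,key=cv2.contourArea)[:,0]
W=np.array([ray(s,p,0.03)[:2] for p in c])
r=cv2.minAreaRect((W*1000).astype(np.float32)); print("rect",r)
im=s["color"].copy()
g=cv2.cvtColor(im,cv2.COLOR_RGB2GRAY)
x0,y0=180,125
dk=(g<55)[y0:y0+80,x0:x0+100].astype(np.uint8)
n,l,st,ce=cv2.connectedComponentsWithStats(dk)
for i in range(1,n):
    if st[i][4]>40: p=ce[i]+[x0,y0]; print("dark",st[i],p,ray(s,p,.121),ray(s,p,.03))
for q in ctrl.cut_out(s,"scale_key"): 
    p=np.array(q["xy"])*[512,384]; print("key",q["conf"],p,ray(s,p,.035))
a=cv2.resize(im[y0:y0+80,x0:x0+100],None,fx=8,fy=8,interpolation=cv2.INTER_CUBIC)[:,:,::-1]
cv2.imwrite("pics/z1.png",a[:600])
s2=ctrl.snapshot("side"); cv2.imwrite("pics/z2.png",cv2.resize(s2["color"][170:245,200:280],None,fx=8,fy=8,interpolation=cv2.INTER_CUBIC)[:,:,::-1])
E
```

```text
rect ((576.4939575195312, 51.59938049316406), (189.2206268310547, 130.86163330078125), 75.3299331665039)
dark [ 23  26  26  25 485] [215.1257732  162.78762887] [0.57053634 0.07488798 0.121     ] [0.58364036 0.08201619 0.03      ]
key 0.5 [254.8224 161.5104] [ 0.58646985 -0.01508924  0.035     ]
key 0.49 [201.5232 155.0976] [0.6017112  0.11500507 0.035     ]
```

View pics/z1.png

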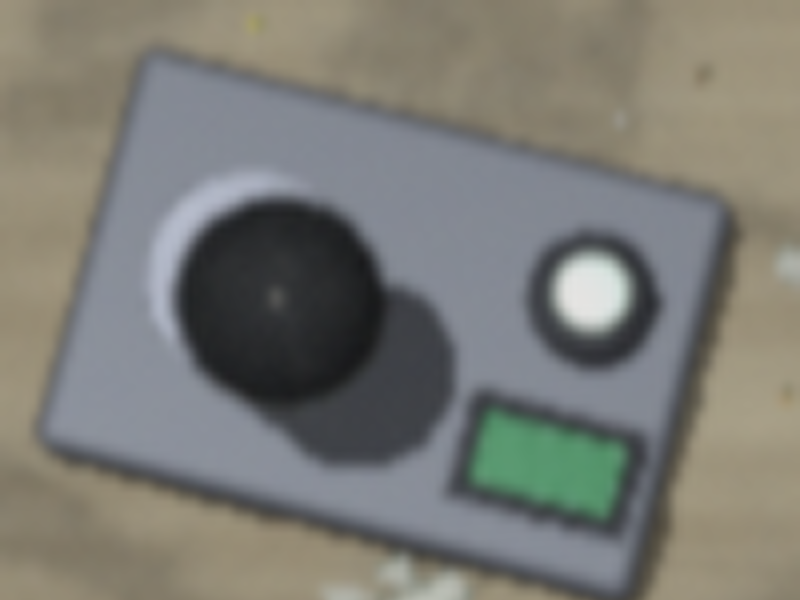

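View pics/z2.png

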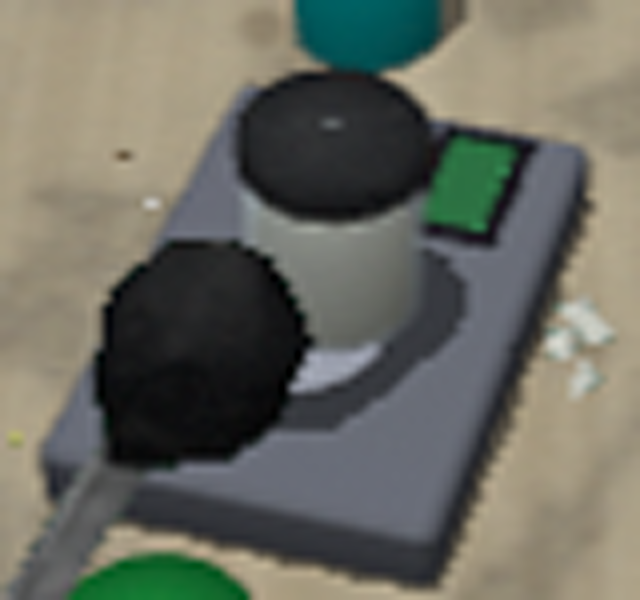

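```bash
python3 - <<'E'
from h import *
s=ctrl.snapshot("top")
z=lambda x,y:(x/8+180-.44,y/8+125-.44)
C=np.array([ray(s,z(*p),.03)[:2] for p in [(148,48),(732,203),(635,604),(40,440)]])
print("corner centre",C.mean(0), "sides",np.linalg.norm(C-np.roll(C,1,0),axis=1))
d=(C[0]+C[3]-C[1]-C[2]);yaw=np.arctan2(d[1],d[0])-np.pi/2;print("yaw",np.degrees(yaw))
R=np.array([[np.cos(yaw),-np.sin(yaw)],[np.sin(yaw),np.cos(yaw)]])
print("pan from corners",C.mean(0)+R@[0,.04],"key",C.mean(0)+R@[.022,-.06])
print("key seen",ray(s,z(593,291),.036)[:2],ray(s,z(593,298),.03)[:2])
# pan arc: bright pixels outer boundary, crop
print("pan arc",ray(s,z(256,278),.052))
print("lid",ray(s,z(280,299),.121))
E
```

```text
corner centre [0.57858364 0.05015819] sides [0.12540711 0.18596673 0.12685137 0.18808586]
yaw -15.008290993048764
pan from corners [0.588942   0.08879373] key [ 0.58429566 -0.0134922 ]
key seen [ 0.58772583 -0.01230591] [ 0.58645338 -0.01234441]
pan arc [0.58886176 0.08894362 0.052     ]
lid [0.57246708 0.07618193 0.121     ]
```

>>> {"op": "send_rows", "data": {
  "deltas": [
    [[-0.693, 0.629, 0], 0.857],
    [[-0.693, 0.629, 0], 0.857],
    [[-0.693, 0.629, 0], 0.857],
    [[-0.693, 0.629, 0], 0.857],
    [[-0.693, 0.629, 0], 0.857]
  ],
  "gripper": 1
}}

```text
clock: 1.37
tool_pos: [0.3613, -0.429, 0.2923]
orientation: [-180.0, 0.0, 170.6]
force: [1.0, -0.6, 0.4]
opening: 0.0879
gripper_force: 0.0
```

```bash
cat > go.py <<'E'
import sys
from h import *
from scipy.spatial.transform import Rotation as Ro
def go(p,yaw=None):
    o=ctrl.get_obs(); R=Ro.from_euler("xyz",o["orientation"],degrees=True)
    d=R.inv().apply(np.array(p)-o["tool_pos"])/.8
    y=o["orientation"][2]; t=0 if yaw is None else -((yaw-y+180)%360-180)/90
    print(o["clock"],o["tool_pos"].round(4),o["orientation"].round(2),"F",o["force"].round(2),"op",round(o["opening"],4),"-> shares",d.round(4),round(t,4))
if __name__=="__main__":
    a=[float(x) for x in sys.argv[1:]]; go(a[:3],*a[3:])
E
python3 go.py 0.5748 0.078 0.29 127.8
```

```text
1.3667 [ 0.3613 -0.429   0.2923] [-1.7999e+02  2.0000e-02  1.7057e+02] F [ 1.   -0.58  0.44] op 0.0879 -> shares [-0.1595  0.6689  0.0029] 0.4752
```

>>> {"op": "send_rows", "data": {
  "deltas": [
    [[-0.1595, 0.669, 0.003], 0.475],
    [[-0.1595, 0.669, 0.003], 0.475],
    [[-0.1595, 0.669, 0.003], 0.475],
    [[-0.1595, 0.669, 0.003], 0.475],
    [[-0.1595, 0.669, 0.003], 0.475]
  ]
}}

```text
clock: 1.78
tool_pos: [0.432, -0.2603, 0.2919]
orientation: [180.0, 0.0, 139.3]
force: [0.1, -0.3, 0.6]
opening: 0.0876
gripper_force: 0.0
```

```bash
python3 go.py 0.5748 0.078 0.29 127.8
```

```text
1.7833 [ 0.432  -0.2603  0.2919] [1.7997e+02 4.0000e-02 1.3925e+02] F [ 0.11 -0.34  0.61] op 0.0876 -> shares [0.1408 0.4369 0.0025] 0.1273
```

>>> {"op": "send_rows", "data": {
  "deltas": [
    [[0.141, 0.437, 0.0025], 0.127],
    [[0.141, 0.437, 0.0025], 0.127],
    [[0.141, 0.437, 0.0025], 0.127],
    [[0.141, 0.437, 0.0025], 0.127],
    [[0.141, 0.437, 0.0025], 0.127]
  ]
}}

```text
clock: 2.2
tool_pos: [0.5099, -0.0727, 0.2909]
orientation: [179.9, 0.0, 128.1]
force: [0.5, -1.1, 0.1]
opening: 0.0877
gripper_force: 0.0
```

```bash
python3 go.py 0.5748 0.078 0.29 127.8
```

```text
2.2 [ 0.5099 -0.0727  0.2909] [1.7994e+02 3.0000e-02 1.2813e+02] F [ 0.53 -1.08  0.1 ] op 0.0877 -> shares [0.0981 0.1801 0.0013] 0.0037
```

>>> {"op": "send_rows", "data": {
  "deltas": [
    [[0.098, 0.18, 0.001], 0],
    [[0.098, 0.18, 0.001], 0],
    [[0.098, 0.18, 0.001], 0],
    [[0.098, 0.18, 0.001], 0],
    [[0.098, 0.18, 0.001], 0]
  ]
}}

```text
clock: 2.62
tool_pos: [0.5768, 0.0811, 0.2891]
orientation: [179.9, 0.0, 128.3]
force: [-0.1, -1.1, -0.7]
opening: 0.0877
gripper_force: 0.0
```

```bash
python3 go.py 0.5748 0.078 0.132 127.8
```

```text
2.6167 [0.5768 0.0811 0.2891] [1.7995e+02 2.0000e-02 1.2834e+02] F [-0.09 -1.05 -0.71] op 0.0877 -> shares [-0.0015 -0.0046  0.1963] 0.006
```

>>> {"op": "send_rows", "data": {
  "deltas": [
    [[-0.0015, -0.0046, 0.03], 0.006],
    [[-0.0015, -0.0046, 0.06], 0.006],
    [[-0.0015, -0.0046, 0.09], 0.006],
    [[-0.0015, -0.0046, 0.112], 0.006],
    [[-0.0015, -0.0046, 0.112], 0.006]
  ]
}}

```text
clock: 3.03
tool_pos: [0.5703, 0.072, 0.1963]
orientation: [-179.7, -0.1, 127.6]
force: [-0.9, -0.1, 0.1]
opening: 0.0873
gripper_force: 0.0
```

```bash
python3 go.py 0.5748 0.078 0.132 127.8; python3 - <<'E'
from h import *
s2=ctrl.snapshot("side"); cv2.imwrite("pics/z3.png",cv2.resize(s2["color"][130:245,180:300],None,fx=5,fy=5,interpolation=cv2.INTER_CUBIC)[:,:,::-1])
E
```

```text
3.0333 [0.5703 0.072  0.1963] [-1.7967e+02 -1.2000e-01  1.2755e+02] F [-0.87 -0.14  0.12] op 0.0873 -> shares [0.0024 0.0095 0.0803] -0.0027
```

View pics/z3.png

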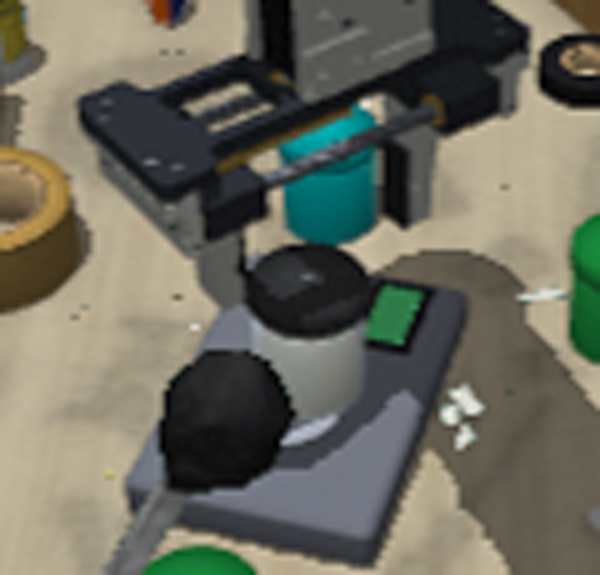

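The fingers straddle the jar, with tips at crop (225,300) and (405,220) and the lid at (308,288). Next I'll check whether the arm has settled.

```bash
python3 go.py 0.5748 0.078 0.132 127.8
```

```text
3.0833 [0.5714 0.0722 0.1985] [-1.7979e+02 -5.0000e-02  1.2758e+02] F [0.1  0.64 0.27] op 0.0873 -> shares [0.0031 0.0081 0.0831] -0.0024
```

>>> {"op": "send_rows", "data": {
  "deltas": [
    [[0.003, 0.008, 0], 0],
    [[0.003, 0.008, 0], 0],
    [[0.003, 0.008, 0], 0],
    [[0.003, 0.008, 0], 0],
    [[0.003, 0.008, 0], 0]
  ]
}}

```text
clock: 3.5
tool_pos: [0.5761, 0.0785, 0.2008]
orientation: [179.9, 0.0, 127.6]
force: [-0.3, -1.0, -0.7]
opening: 0.0881
gripper_force: 0.0
```

```bash
python3 go.py 0.5748 0.078 0.132 127.8
```

```text
3.5 [0.5761 0.0785 0.2008] [1.7993e+02 2.0000e-02 1.2759e+02] F [-0.34 -1.02 -0.71] op 0.0881 -> shares [ 0.0005 -0.0018  0.086 ] -0.0023
```

>>> {"op": "send_rows", "data": {
  "deltas": [
    [[0.0005, -0.001, 0.02], 0],
    [[0.0005, -0.001, 0.04], 0],
    [[0.0005, -0.001, 0.06], 0],
    [[0.0005, -0.001, 0.075], 0],
    [[0.0005, -0.001, 0.083], 0]
  ]
}}

```text
clock: 3.92
tool_pos: [0.5744, 0.078, 0.1324]
orientation: [-179.9, -0.0, 127.6]
force: [-1.0, -0.4, 0.6]
opening: 0.0878
gripper_force: 0.0
```

>>> {"op": "send_rows", "data": {
  "deltas": [
    [[0, 0, 0], 0],
    [[0, 0, 0], 0],
    [[0, 0, 0], 0],
    [[0, 0, 0], 0],
    [[0, 0, 0], 0]
  ]
}}

```text
clock: 4.33
tool_pos: [0.5754, 0.0784, 0.1345]
orientation: [179.9, 0.0, 127.6]
force: [-0.6, -0.2, -0.0]
opening: 0.0873
gripper_force: 0.0
```

```bash
python3 go.py 0.5748 0.078 0.132 127.8
```

```text
4.3333 [0.5754 0.0784 0.1345] [1.7992e+02 2.0000e-02 1.2759e+02] F [-0.61 -0.16 -0.05] op 0.0873 -> shares [ 0.0001 -0.001   0.0031] -0.0023
```

>>> {"op": "send_rows", "data": {
  "deltas": [
    [[0, 0.002, 0], 0],
    [[0, 0.004, 0], 0],
    [[0, 0.006, 0], 0],
    [[0, 0.008, 0], 0],
    [[0, 0.01, 0], 0]
  ]
}}

```text
clock: 4.75
tool_pos: [0.5815, 0.0833, 0.1336]
orientation: [180.0, -0.0, 127.6]
force: [-0.2, 0.2, 0.2]
opening: 0.0878
gripper_force: 0.0
```

>>> {"op": "send_rows", "data": {
  "deltas": [
    [[0, 0.0015, 0], 0],
    [[0, 0.003, 0], 0],
    [[0, 0.0045, 0], 0],
    [[0, 0.006, 0], 0],
    [[0, 0.0075, 0], 0]
  ]
}}

```text
clock: 5.17
tool_pos: [0.5861, 0.0868, 0.1336]
orientation: [-180.0, -0.0, 127.6]
force: [-0.3, 0.2, 1.0]
opening: 0.0878
gripper_force: 0.2
```

>>> {"op": "send_rows", "data": {
  "deltas": [
    [[0, 0.0015, 0], 0],
    [[0, 0.003, 0], 0],
    [[0, 0.0045, 0], 0],
    [[0, 0.006, 0], 0],
    [[0, 0.0075, 0], 0]
  ]
}}

```text
clock: 5.58
tool_pos: [0.5908, 0.0904, 0.1336]
orientation: [-180.0, -0.0, 127.6]
force: [-2.1, -1.1, 2.0]
opening: 0.0874
gripper_force: 1.0
```

```bash
python3 go.py 0.5999 0.0974 0.134 127.6;python3 - <<'E'
from h import *
s2=ctrl.snapshot("side"); cv2.imwrite("pics/z4.png",cv2.resize(s2["color"][150:245,190:290],None,fx=6,fy=6,interpolation=cv2.INTER_CUBIC)[:,:,::-1])
E
```

```text
5.5833 [0.5908 0.0904 0.1336] [-179.98   -0.    127.58] F [-2.07 -1.06  2.02] op 0.0874 -> shares [ 0.      0.0144 -0.0005] -0.0002
```

View pics/z4.png

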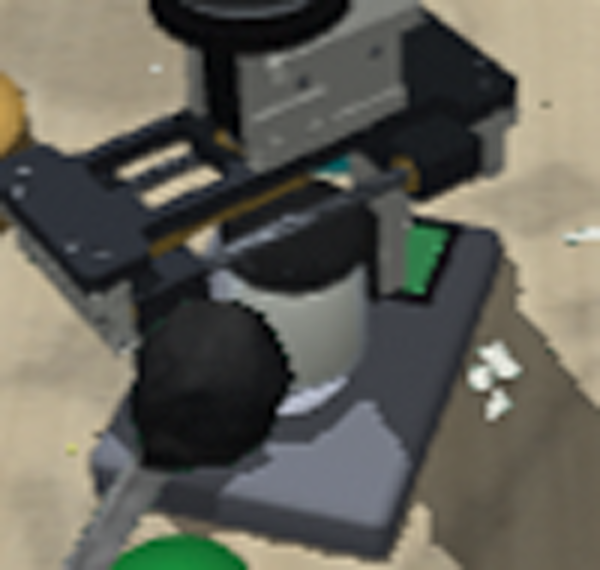

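Contact made, at about 2 N. The jar is upright and the finger presses it at crop (375,250). I'll keep pushing.

>>> {"op": "send_rows", "data": {
  "deltas": [
    [[0, 0.0015, 0], 0],
    [[0, 0.003, 0], 0],
    [[0, 0.0045, 0], 0],
    [[0, 0.006, 0], 0],
    [[0, 0.0075, 0], 0]
  ]
}}

```text
clock: 6.05
tool_pos: [0.5957, 0.0942, 0.1336]
orientation: [-180.0, -0.0, 127.6]
force: [-2.1, -1.3, 2.6]
opening: 0.0875
gripper_force: 1.2
```

>>> {"op": "send_rows", "data": {
  "deltas": [
    [[0, 0.001, 0], 0],
    [[0, 0.002, 0], 0],
    [[0, 0.003, 0], 0],
    [[0, 0.0035, 0], 0],
    [[0, 0.0035, 0], 0]
  ]
}}

```text
clock: 6.47
tool_pos: [0.5979, 0.0959, 0.1336]
orientation: [180.0, 0.0, 127.6]
force: [-0.8, -1.0, 1.2]
opening: 0.0876
gripper_force: 0.8
```

```bash
python3 go.py 0.5999 0.0974 0.134 127.6
```

```text
6.4667 [0.5979 0.0959 0.1336] [180.     0.   127.59] F [-0.79 -0.98  1.18] op 0.0876 -> shares [-0.      0.0031 -0.0005] -0.0001
```

>>> {"op": "send_rows", "data": {
  "deltas": [
    [[0, -0.006, 0], 0],
    [[0, -0.012, 0], 0],
    [[0, -0.016, 0], 0],
    [[0, -0.016, 0], 0],
    [[0, -0.016, 0], 0]
  ]
}}

```text
clock: 6.88
tool_pos: [0.5877, 0.0879, 0.1338]
orientation: [180.0, 0.0, 127.6]
force: [-0.3, -0.1, -0.1]
opening: 0.0875
gripper_force: 0.0
```

>>> {"op": "send_rows", "data": {
  "deltas": [
    [[0, 0, -0.03], 0],
    [[0, 0, -0.06], 0],
    [[0, 0, -0.1], 0],
    [[0, 0, -0.12], 0],
    [[0, 0, -0.12], 0]
  ]
}}

```text
clock: 7.3
tool_pos: [0.5898, 0.0887, 0.2343]
orientation: [179.6, 0.1, 127.6]
force: [0.2, -0.6, 0.4]
opening: 0.0878
gripper_force: 0.0
```

```bash
python3 go.py 0.61 -0.14 0.23 127.6
```

```text
7.3 [0.5898 0.0887 0.2343] [1.7959e+02 1.4000e-01 1.2763e+02] F [ 0.18 -0.61  0.44] op 0.0878 -> shares [-0.2418 -0.1546  0.0049] 0.0003
```

>>> {"op": "send_rows", "data": {
  "deltas": [
    [[-0.242, -0.155, 0], 0],
    [[-0.242, -0.155, 0], 0],
    [[-0.242, -0.155, 0], 0],
    [[-0.242, -0.155, 0], 0],
    [[-0.242, -0.155, 0], 0]
  ]
}}

```text
clock: 7.72
tool_pos: [0.6055, -0.1212, 0.2293]
orientation: [180.0, -0.0, 127.6]
force: [1.0, 0.3, -0.1]
opening: 0.0877
gripper_force: 0.0
```

```bash
python3 - <<'E'
from h import *
s=ctrl.snapshot("top")
cv2.imwrite("pics/z5.png",cv2.resize(s["color"][125:205,180:280],None,fx=8,fy=8,interpolation=cv2.INTER_CUBIC)[:600,:,::-1])
g=cv2.cvtColor(s["color"],cv2.COLOR_RGB2GRAY)
n,l,st,ce=cv2.connectedComponentsWithStats((g<55)[135:185,190:235].astype(np.uint8))
for i in range(1,n):
    if st[i][4]>60: p=ce[i]+[190,135]; print(st[i],p,ray(s,p,.121))
E
```

```text
[ 36   0   9  50 294] [230.05442177 159.41836735] [0.57833375 0.041366   0.121     ]
```

View pics/z5.png

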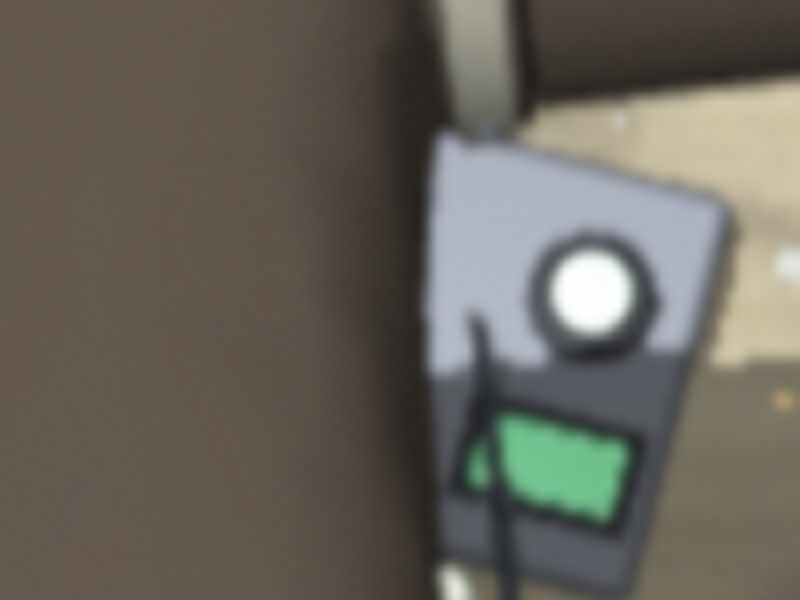

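The arm's upper part hides the pan, so I'll move further right.

```bash
python3 go.py 0.47 -0.33 0.26 127.6
```

```text
7.7667 [ 0.6055 -0.1273  0.229 ] [-1.7991e+02  4.0000e-02  1.2744e+02] F [ 2.92 -2.47  1.31] op 0.0875 -> shares [-0.0982 -0.2886 -0.0382] -0.0018
```

>>> {"op": "send_rows", "data": {
  "deltas": [
    [[-0.098, -0.289, -0.038], 0],
    [[-0.098, -0.289, -0.038], 0],
    [[-0.098, -0.289, -0.038], 0],
    [[-0.098, -0.289, -0.038], 0],
    [[-0.098, -0.289, -0.038], 0]
  ]
}}

```text
clock: 8.18
tool_pos: [0.4897, -0.2928, 0.2552]
orientation: [-180.0, -0.0, 127.6]
force: [1.0, -0.5, -0.0]
opening: 0.0877
gripper_force: 0.0
```

```bash
cat > look.py <<'E'
from h import *
import sys
s=ctrl.snapshot("top")
cv2.imwrite(f"pics/{sys.argv[1]}.png",cv2.resize(s["color"][125:205,180:280],None,fx=8,fy=8,interpolation=cv2.INTER_CUBIC)[:600,:,::-1])
g=cv2.cvtColor(s["color"],cv2.COLOR_RGB2GRAY)
n,l,st,ce=cv2.connectedComponentsWithStats((g<55)[135:185,190:235].astype(np.uint8))
for i in range(1,n):
    if st[i][4]>60: p=ce[i]+[190,135]; print(st[i],p,ray(s,p,.121))
E
python3 look.py z6
```

```text
[  9  10  25  25 337] [211.20178042 157.46587537] [0.58259364 0.08385519 0.121     ]
```

View pics/z6.png

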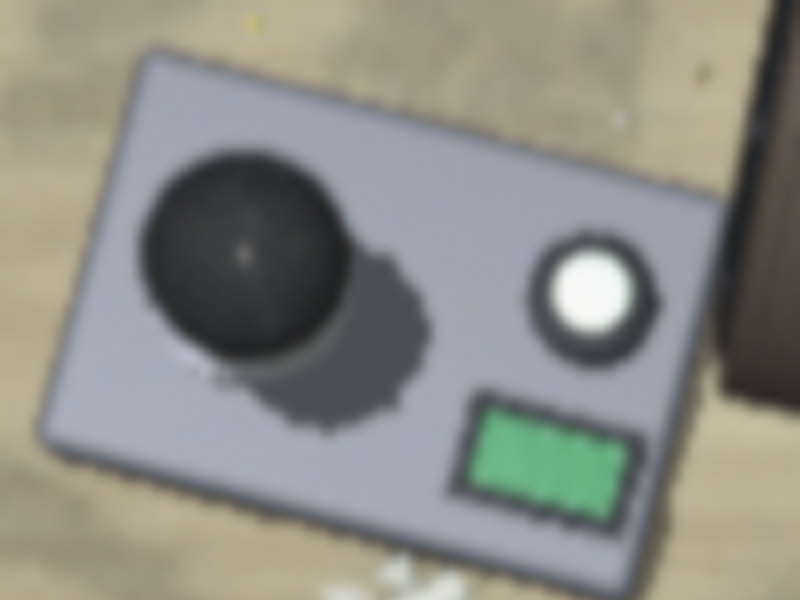

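Lid now at crop (245,254), about 4 mm short along the same line. I'll give it one more small push from the same side.

```bash
python3 go.py 0.5864 0.0874 0.24 127.6; python3 - <<'E'
from h import *
s=ctrl.snapshot("top"); z=lambda x,y:(x/8+180-.44,y/8+125-.44)
print(ray(s,z(245.5,254.5),.121), (proj(s,[[.589,.089,.121]])-[180-.44,125-.44])*8)
E
python3 go.py 0.5864 0.0874 0.24 127.6
```

```text
8.2333 [ 0.4864 -0.2971  0.2563] [-1.7994e+02  2.0000e-02  1.2746e+02] F [-2.59 -2.38  0.57] op 0.0876 -> shares [0.3055 0.3916 0.0198] -0.0016
[0.58507244 0.08603322 0.121     ] [[235.12993299 240.65538274]]
8.2833 [ 0.4882 -0.2952  0.2559] [-1.8000e+02  3.0000e-02  1.2733e+02] F [-0.32 -0.57  0.51] op 0.0874 -> shares [0.3059 0.3876 0.0197] -0.003
```

>>> {"op": "send_rows", "data": {
  "deltas": [
    [[0.306, 0.388, 0.01], 0],
    [[0.306, 0.388, 0.01], 0],
    [[0.306, 0.388, 0.01], 0],
    [[0.306, 0.388, 0.01], 0],
    [[0.306, 0.388, 0.01], 0]
  ]
}}

```text
clock: 8.7
tool_pos: [0.5421, -0.0875, 0.2509]
orientation: [180.0, -0.0, 127.6]
force: [1.1, -0.5, 0.1]
opening: 0.0874
gripper_force: 0.0
```

```bash
python3 go.py 0.5864 0.0874 0.24 127.6
```

```text
8.7 [ 0.5421 -0.0875  0.2509] [179.98  -0.   127.55] F [ 1.13 -0.5   0.09] op 0.0874 -> shares [0.1396 0.1771 0.0136] -0.0005
```

>>> {"op": "send_rows", "data": {
  "deltas": [
    [[0.137, 0.174, 0.01], 0],
    [[0.137, 0.174, 0.01], 0],
    [[0.137, 0.174, 0.01], 0],
    [[0.137, 0.174, 0.01], 0],
    [[0.137, 0.174, 0.01], 0]
  ]
}}

```text
clock: 9.12
tool_pos: [0.5865, 0.0875, 0.2422]
orientation: [180.0, -0.0, 127.8]
force: [0.1, -0.6, -0.6]
opening: 0.0874
gripper_force: 0.0
```

>>> {"op": "send_rows", "data": {
  "deltas": [
    [[0, 0, 0], 0],
    [[0, 0, 0], 0],
    [[0, 0, 0], 0],
    [[0, 0, 0], 0],
    [[0, 0, 0], 0]
  ]
}}

```text
clock: 9.53
tool_pos: [0.5852, 0.0811, 0.2433]
orientation: [180.0, 0.0, 127.5]
force: [0.0, 0.2, -0.4]
opening: 0.0877
gripper_force: 0.0
```

```bash
python3 go.py 0.5864 0.0874 0.134 127.6
```

```text
9.5333 [0.5852 0.0811 0.2433] [179.99   0.   127.51] F [ 0.05  0.2  -0.45] op 0.0877 -> shares [0.0054 0.0059 0.1366] -0.001
```

>>> {"op": "send_rows", "data": {
  "deltas": [
    [[0.0054, 0.0059, 0.02], 0],
    [[0.0054, 0.0059, 0.05], 0],
    [[0.0054, 0.0059, 0.08], 0],
    [[0.0054, 0.0059, 0.08], 0],
    [[0.0054, 0.0059, 0.08], 0]
  ]
}}

```text
clock: 9.95
tool_pos: [0.586, 0.0874, 0.1787]
orientation: [-179.9, -0.0, 127.5]
force: [-1.3, -0.2, 0.9]
opening: 0.0878
gripper_force: 0.0
```

```bash
python3 go.py 0.5864 0.0874 0.134 127.6
```

```text
9.95 [0.586  0.0874 0.1787] [-1.7986e+02 -2.0000e-02  1.2754e+02] F [-1.33 -0.15  0.91] op 0.0878 -> shares [-0.0003  0.0005  0.0558] -0.0007
```

>>> {"op": "send_rows", "data": {
  "deltas": [
    [[0, 0, 0.015], 0],
    [[0, 0, 0.03], 0],
    [[0, 0, 0.045], 0],
    [[0, 0, 0.0555], 0],
    [[0, 0, 0.0555], 0]
  ]
}}

```text
clock: 10.37
tool_pos: [0.5864, 0.0881, 0.1346]
orientation: [-180.0, -0.0, 127.6]
force: [0.3, -0.5, -0.2]
opening: 0.0877
gripper_force: 0.0
```

>>> {"op": "send_rows", "data": {
  "deltas": [
    [[0, 0.001, 0], 0],
    [[0, 0.002, 0], 0],
    [[0, 0.003, 0], 0],
    [[0, 0.004, 0], 0],
    [[0, 0.005, 0], 0]
  ]
}}

```text
clock: 10.78
tool_pos: [0.59, 0.0911, 0.1353]
orientation: [180.0, 0.0, 127.6]
force: [-0.8, 0.3, -1.0]
opening: 0.0874
gripper_force: 0.0
```

```bash
python3 go.py 0.6011 0.0983 0.134 127.6
```

```text
10.7833 [0.59   0.0911 0.1353] [1.7995e+02 1.0000e-02 1.2759e+02] F [-0.85  0.28 -1.04] op 0.0874 -> shares [-0.0013  0.0165  0.0017] -0.0001
```

>>> {"op": "send_rows", "data": {
  "deltas": [
    [[-0.0003, 0.002, 0.0003], 0],
    [[-0.0006, 0.004, 0.0006], 0],
    [[-0.001, 0.006, 0.001], 0],
    [[-0.001, 0.008, 0.001], 0],
    [[-0.001, 0.0095, 0.001], 0]
  ]
}}

```text
clock: 11.2
tool_pos: [0.5964, 0.095, 0.1339]
orientation: [-180.0, 0.0, 127.6]
force: [0.5, -0.6, -0.1]
opening: 0.0876
gripper_force: 0.0
```

>>> {"op": "send_rows", "data": {
  "deltas": [
    [[0, 0.0015, 0], 0],
    [[0, 0.003, 0], 0],
    [[0, 0.0045, 0], 0],
    [[0, 0.006, 0], 0],
    [[0, 0.006, 0], 0]
  ]
}}

```text
clock: 11.62
tool_pos: [0.6, 0.0978, 0.1339]
orientation: [-180.0, -0.0, 127.6]
force: [-2.0, -2.1, 2.0]
opening: 0.0877
gripper_force: 0.9
```

```bash
python3 go.py 0.6011 0.0983 0.134 127.6
```

```text
11.6167 [0.6    0.0978 0.1339] [-179.98   -0.    127.59] F [-1.95 -2.06  2.03] op 0.0877 -> shares [-0.0003  0.0015 -0.0001] -0.0002
```

Last 1 mm, then back off and lift.

>>> {"op": "send_rows", "data": {
  "deltas": [
    [[0, 0.0008, 0], 0],
    [[0, 0.0013, 0], 0],
    [[0, 0.0013, 0], 0],
    [[0, 0.0013, 0], 0],
    [[0, 0.0013, 0], 0]
  ]
}}

```text
clock: 12.03
tool_pos: [0.6008, 0.0984, 0.134]
orientation: [180.0, -0.0, 127.6]
force: [-2.2, -1.5, 1.9]
opening: 0.0873
gripper_force: 0.9
```

>>> {"op": "send_rows", "data": {
  "deltas": [
    [[0, -0.006, 0], 0],
    [[0, -0.012, 0], 0],
    [[0, -0.016, 0], 0],
    [[0, -0.016, 0], 0],
    [[0, -0.016, 0], 0]
  ]
}}

```text
clock: 12.45
tool_pos: [0.5906, 0.0906, 0.1341]
orientation: [180.0, 0.0, 127.6]
force: [-0.9, 0.7, 0.3]
opening: 0.0874
gripper_force: 0.0
```

>>> {"op": "send_rows", "data": {
  "deltas": [
    [[0, 0, -0.03], 0],
    [[0, 0, -0.06], 0],
    [[0, 0, -0.1], 0],
    [[0, 0, -0.12], 0],
    [[0, 0, -0.12], 0]
  ]
}}

```text
clock: 12.87
tool_pos: [0.5928, 0.0913, 0.2346]
orientation: [179.6, 0.1, 127.6]
force: [0.5, 0.3, 0.7]
opening: 0.0876
gripper_force: 0.0
```

```bash
python3 go.py 0.48 -0.3 0.25 127.6
```

```text
12.8667 [0.5928 0.0913 0.2346] [1.7959e+02 1.4000e-01 1.2763e+02] F [0.5  0.3  0.65] op 0.0876 -> shares [-0.3014 -0.4101 -0.0214] 0.0003
```

>>> {"op": "send_rows", "data": {
  "deltas": [
    [[-0.301, -0.41, -0.02], 0],
    [[-0.301, -0.41, -0.02], 0],
    [[-0.301, -0.41, -0.02], 0],
    [[-0.301, -0.41, -0.02], 0],
    [[-0.301, -0.41, -0.02], 0]
  ]
}}

```text
clock: 13.28
tool_pos: [0.532, -0.1107, 0.2379]
orientation: [180.0, -0.0, 127.6]
force: [1.1, -1.1, -0.1]
opening: 0.0876
gripper_force: 0.0
```

>>> {"op": "send_rows", "data": {
  "deltas": [
    [[-0.15, -0.2, -0.01], 0],
    [[-0.15, -0.2, -0.01], 0],
    [[-0.15, -0.2, -0.01], 0],
    [[-0.15, -0.2, -0.01], 0],
    [[-0.15, -0.2, -0.01], 0]
  ],
  "gripper": 0
}}

```text
clock: 13.7
tool_pos: [0.4781, -0.3044, 0.246]
orientation: [-180.0, 0.0, 127.6]
force: [0.6, 0.2, -0.0]
opening: 0.0597
gripper_force: 0.0
```

```bash
python3 look.py z7; python3 go.py 0.586 -0.0135 0.16
```

```text
[  7   9  25  24 353] [209.96033994 156.09631728] [0.58569829 0.08668736 0.121     ]
13.75 [ 0.4771 -0.308   0.246 ] [-1.7993e+02  2.0000e-02  1.2746e+02] F [ 0.27 -4.39  1.63] op 0.0559 -> shares [0.2094 0.3321 0.1069] 0
```

View pics/z7.png

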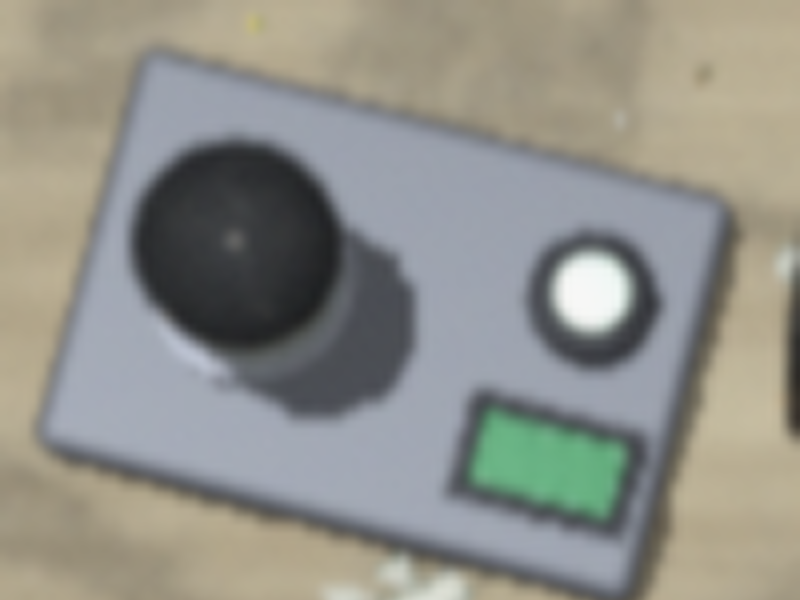

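Lid at crop (236,243) against the ideal (235,241): centred to about 1 mm. Now to the key with the fingers shut, turned so that the gripper body clears the jar.

>>> {"op": "send_rows", "data": {
  "deltas": [
    [[0.21, 0.333, 0.04], 0.418],
    [[0.21, 0.333, 0.04], 0.418],
    [[0.21, 0.333, 0.04], 0.418],
    [[0.21, 0.333, 0.04], 0.418],
    [[0.21, 0.333, 0.04], 0.418]
  ]
}}

```text
clock: 14.17
tool_pos: [0.5469, -0.1473, 0.2239]
orientation: [179.6, -3.1, 97.4]
force: [-1.3, 0.0, -0.8]
opening: 0.0224
gripper_force: 0.0
```

```bash
python3 go.py 0.586 -0.013 0.16 90
```

```text
14.1667 [ 0.5469 -0.1473  0.2239] [179.57  -3.09  97.36] F [-1.31  0.03 -0.83] op 0.0224 -> shares [0.1557 0.0693 0.0889] 0.0817
```

>>> {"op": "send_rows", "data": {
  "deltas": [
    [[0.155, 0.069, 0.03], 0.08],
    [[0.155, 0.069, 0.03], 0.08],
    [[0.155, 0.069, 0.03], 0.08],
    [[0.155, 0.069, 0.03], 0.08],
    [[0.155, 0.069, 0.03], 0.08]
  ]
}}

```text
clock: 14.58
tool_pos: [0.5751, -0.1396, 0.1885]
orientation: [179.3, -7.1, 93.0]
force: [-0.4, 0.8, -0.8]
opening: 0.0004
gripper_force: 0.0
```

>>> {"op": "send_rows", "data": {
  "deltas": [
    [[0, 0, 0], 0],
    [[0, 0, 0], 0],
    [[0, 0, 0], 0],
    [[0, 0, 0], 0],
    [[0, 0, 0], 0]
  ]
}}

```text
clock: 15.0
tool_pos: [0.5753, -0.1397, 0.19]
orientation: [179.2, -7.2, 93.0]
force: [0.2, 0.9, -0.1]
opening: 0.0005
gripper_force: 0.0
```

```bash
python3 go.py 0.586 -0.013 0.13 90
```

```text
15.0 [ 0.5753 -0.1397  0.19  ] [179.19  -7.18  93.  ] F [ 0.16  0.86 -0.14] op 0.0005 -> shares [0.1468 0.0203 0.0944] 0.0334
```

```bash
python3 -c "
from h import *
print(ctrl.get_obs()['joint_pos'].round(1))"
```

```text
[   1.1   18.5  -13.4   -8.5  -57.8 -173.6]
```

>>> {"op": "send_rows", "data": {
  "deltas": [
    [[0, 0, -0.02], -0.11],
    [[0, 0, -0.02], -0.11],
    [[0, 0, -0.02], -0.11],
    [[0, 0, -0.02], -0.11],
    [[0, 0, -0.02], -0.11]
  ]
}}

```text
clock: 15.42
tool_pos: [0.575, -0.1415, 0.2051]
orientation: [178.0, -7.0, 102.8]
force: [1.1, -0.4, 0.8]
opening: 0.0006
gripper_force: 0.0
```

```bash
python3 go.py 0.586 -0.013 0.16 101; python3 -c "
from h import *
print(ctrl.get_obs()['joint_pos'].round(1))"
```

```text
15.4167 [ 0.575  -0.1415  0.2051] [178.04  -6.97 102.85] F [ 1.15 -0.39  0.81] op 0.0006 -> shares [0.1456 0.0465 0.0762] 0.0205
[   0.9   17.7  -12.4   -8.4  -59.7 -163.9]
```

The joint-6 limit left the tool leaning 7 degrees, away from the jar side. That's usable, so I'll aim with the actual fingertip.

```bash
cat > tip.py <<'E'
from go import *
t=np.array([float(x) for x in sys.argv[1:4]]); o=ctrl.get_obs()
R=Ro.from_euler("xyz",o["orientation"],degrees=True)
e=o["tool_pos"]+R.apply([-.0095,0,.066]); print("edge",e.round(4)); 
print("down 1mm in shares",(R.inv().apply([0,0,-.001])/.8).round(5))
go(o["tool_pos"]+t-e)
E
python3 tip.py 0.586 -0.017 0.08
```

```text
edge [ 0.5775 -0.1424  0.1385]
down 1mm in shares [-1.50e-04 -4.00e-05  1.24e-03]
15.4167 [ 0.575  -0.1415  0.2051] [178.04  -6.97 102.85] F [ 1.15 -0.39  0.81] op 0.0006 -> shares [0.1405 0.042  0.0923] 0
```

>>> {"op": "send_rows", "data": {
  "deltas": [
    [[0.145, 0.043, 0.055], 0],
    [[0.145, 0.043, 0.055], 0],
    [[0.145, 0.043, 0.055], 0],
    [[0.145, 0.043, 0.055], 0],
    [[0.145, 0.043, 0.055], 0]
  ]
}}

```text
clock: 15.83
tool_pos: [0.5837, -0.0208, 0.1743]
orientation: [178.0, -7.7, 103.6]
force: [-0.5, -0.4, 0.2]
opening: 0.0003
gripper_force: 0.0
```

>>> {"op": "send_rows", "data": {
  "deltas": [
    [[0, 0, 0], 0],
    [[0, 0, 0], 0],
    [[0, 0, 0], 0],
    [[0, 0, 0], 0],
    [[0, 0, 0], 0]
  ]
}}

```text
clock: 16.25
tool_pos: [0.5842, -0.0235, 0.1756]
orientation: [177.8, -7.6, 103.4]
force: [-0.1, -0.3, 0.1]
opening: 0.0009
gripper_force: 0.0
```

```bash
python3 tip.py 0.586 -0.017 0.05
```

```text
edge [ 0.5867 -0.0235  0.109 ]
down 1mm in shares [-1.70e-04 -5.00e-05  1.24e-03]
16.25 [ 0.5842 -0.0235  0.1756] [177.85  -7.63 103.44] F [-0.06 -0.32  0.11] op 0.0009 -> shares [-0.0017 -0.0018  0.0742] 0
```

>>> {"op": "send_rows", "data": {
  "deltas": [
    [[0.005, 0, 0.02], 0],
    [[0.002, -0.0015, 0.04], 0],
    [[0, -0.0018, 0.06], 0],
    [[-0.0017, -0.0018, 0.072], 0],
    [[-0.0017, -0.0018, 0.072], 0]
  ]
}}

```text
clock: 16.67
tool_pos: [0.5827, -0.0168, 0.1163]
orientation: [178.0, -7.6, 103.5]
force: [-0.5, 0.5, 2.2]
opening: 0.0005
gripper_force: 0.8
```

>>> {"op": "send_rows", "data": {
  "deltas": [
    [[0, 0, 0], 0],
    [[0, 0, 0], 0],
    [[0, 0, 0], 0],
    [[0, 0, 0], 0],
    [[0, 0, 0], 0]
  ]
}}

```text
clock: 17.08
tool_pos: [0.5836, -0.0163, 0.1188]
orientation: [177.8, -7.6, 103.5]
force: [-1.0, -0.5, 1.0]
opening: 0.0002
gripper_force: 0.0
```

```bash
python3 tip.py 0.586 -0.017 0.04; python3 - <<'E'
from h import *
s2=ctrl.snapshot("side"); cv2.imwrite("pics/z8.png",cv2.resize(s2["color"][140:240,190:290],None,fx=6,fy=6,interpolation=cv2.INTER_CUBIC)[:,:,::-1])
E
```

```text
edge [ 0.5862 -0.0163  0.0522]
down 1mm in shares [-1.70e-04 -5.00e-05  1.24e-03]
17.0833 [ 0.5836 -0.0163  0.1188] [177.8   -7.63 103.54] F [-0.95 -0.49  0.95] op 0.0002 -> shares [-0.0028 -0.0011  0.0149] 0
```

View pics/z8.png

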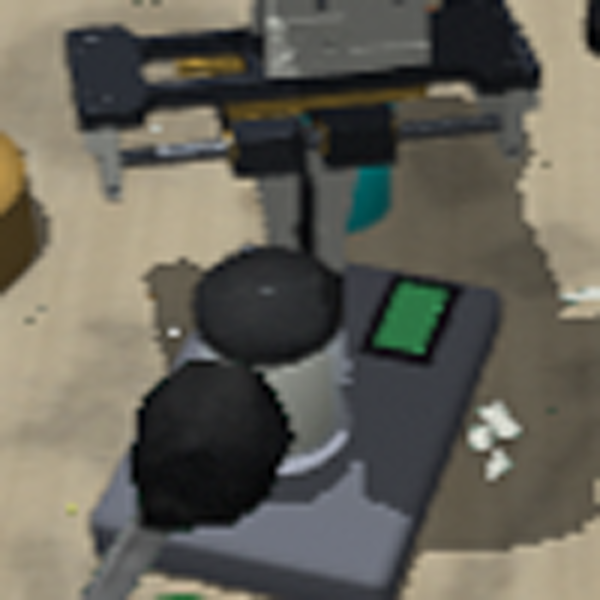

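The jar is upright and evenly ringed by the pan at crop (268,305). The fingertips are just above the key, behind the jar. Now I'll press in small steps.

>>> {"op": "send_rows", "data": {
  "deltas": [
    [[-0.0002, 0, 0.0015], 0],
    [[-0.0004, -0.0001, 0.003], 0],
    [[-0.0006, -0.0002, 0.0045], 0],
    [[-0.0008, -0.0002, 0.006], 0],
    [[-0.0008, -0.0002, 0.006], 0]
  ]
}}

```text
clock: 17.55
tool_pos: [0.5836, -0.0163, 0.1133]
orientation: [177.8, -7.6, 103.5]
force: [0.3, -0.4, 4.5]
opening: 0.0005
gripper_force: 1.6
```

```bash
python3 tip.py 0.586 -0.017 0.04
```

```text
edge [ 0.5862 -0.0163  0.0467]
down 1mm in shares [-1.70e-04 -5.00e-05  1.24e-03]
17.55 [ 0.5836 -0.0163  0.1133] [177.84  -7.63 103.54] F [ 0.34 -0.43  4.52] op 0.0005 -> shares [-0.0018 -0.0008  0.0081] 0
```

>>> {"op": "send_rows", "data": {
  "deltas": [
    [[-0.0001, 0, 0.001], 0],
    [[-0.0003, -0.0001, 0.002], 0],
    [[-0.0004, -0.0001, 0.003], 0],
    [[-0.0004, -0.0001, 0.003], 0],
    [[-0.0004, -0.0001, 0.003], 0]
  ]
}}

```text
clock: 17.97
tool_pos: [0.5837, -0.0163, 0.1119]
orientation: [177.8, -7.6, 103.6]
force: [-3.3, 0.7, 11.6]
opening: 0.0005
gripper_force: 5.7
```

```bash
python3 tip.py 0.586 -0.017 0.04
```

```text
edge [ 0.5863 -0.0163  0.0453]
down 1mm in shares [-1.70e-04 -5.00e-05  1.24e-03]
17.9667 [ 0.5837 -0.0163  0.1119] [177.81  -7.62 103.57] F [-3.29  0.66 11.55] op 0.0005 -> shares [-0.0016 -0.0008  0.0064] 0
```

Key bottomed: 11.6 N after about 5 mm of travel. Releasing straight up.

>>> {"op": "send_rows", "data": {
  "deltas": [
    [[0.002, 0.001, -0.015], 0],
    [[0.006, 0.002, -0.045], 0],
    [[0.011, 0.003, -0.08], 0],
    [[0.017, 0.005, -0.12], 0],
    [[0.017, 0.005, -0.12], 0]
  ]
}}

```text
clock: 18.38
tool_pos: [0.5869, -0.0206, 0.2134]
orientation: [177.3, -8.0, 104.1]
force: [1.5, 0.3, 0.7]
opening: 0.0004
gripper_force: 0.0
```

```bash
python3 go.py 0.47 -0.32 0.25
```

```text
18.3833 [ 0.5869 -0.0206  0.2134] [177.26  -8.   104.09] F [1.45 0.29 0.68] op 0.0004 -> shares [-0.3178 -0.2282 -0.1019] 0
```

>>> {"op": "send_rows", "data": {
  "deltas": [
    [[-0.318, -0.228, -0.1], 0],
    [[-0.318, -0.228, -0.1], 0],
    [[-0.318, -0.228, -0.1], 0],
    [[-0.318, -0.228, -0.1], 0],
    [[-0.318, -0.228, -0.1], 0]
  ]
}}

```text
clock: 18.8
tool_pos: [0.5078, -0.2145, 0.2305]
orientation: [177.8, -8.1, 104.0]
force: [1.6, -0.3, 0.2]
opening: 0.0001
gripper_force: 0.0
```

>>> {"op": "send_rows", "data": {
  "deltas": [
    [[-0.09, -0.06, -0.02], 0],
    [[-0.09, -0.06, -0.02], 0],
    [[-0.09, -0.06, -0.02], 0],
    [[-0.09, -0.06, -0.02], 0],
    [[-0.09, -0.06, -0.02], 0]
  ]
}}

```text
clock: 19.22
tool_pos: [0.4791, -0.2962, 0.2337]
orientation: [177.8, -8.2, 103.8]
force: [0.6, -0.7, 0.8]
opening: 0.0007
gripper_force: 0.0
```

```bash
python3 look.py z9
```

```text
[  7   9  25  24 345] [209.91594203 156.16521739] [0.58554103 0.08678546 0.121     ]
```

View pics/z9.png

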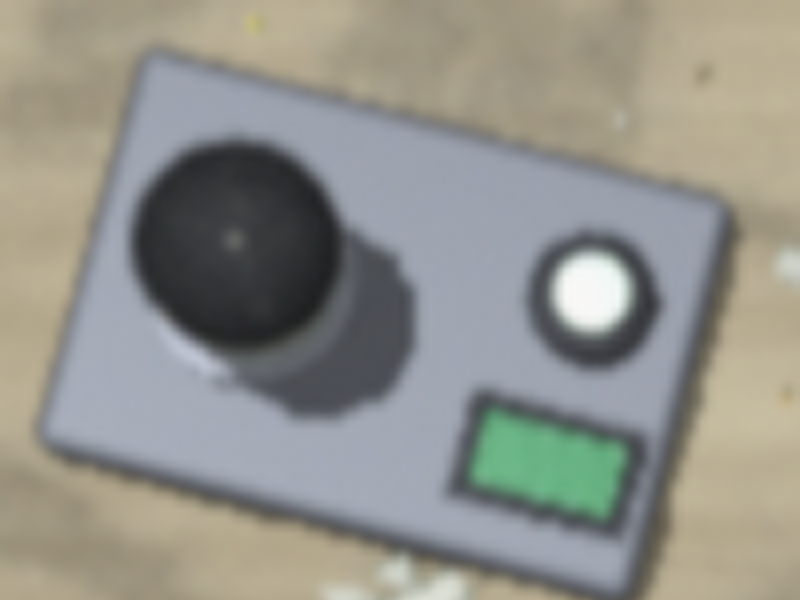

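The jar is unmoved and centred at crop (236,243). The key is up at (593,290). Handing in.

```bash
python3 -c "
from plant import ctrl
print(ctrl.close_job())"
```

```text
the job is handed in; nothing more can be done
None
```

The jar stands centred on the pan, to about 1 mm by the top camera. The key was pressed until it bottomed (about 5 mm, 11.6 N) and let up again. The job is handed in; no verdict was returned.

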